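# Hold the last tub over the order carton

### The job

At the packing counter, first fold the order carton's half-shut flap back until it stands straight up. Then pick up the slim oblong tub standing alone on the counter (the twin of the one already packed), carry it over the row of tall tubs and hold it upright, centred and square above the carton's empty pocket, its underside about 15 mm above the carton's rim and touching nothing but the gripper, so that I can check the pocket before it goes in. Finish while still holding it there: do not lower it into the carton or let go, leave the flap upright, and do not shove the other goods about.

Things in the scene. Friction and masses are not known exactly. Their poses are not given: they have to be found in the camera images.
- tub_center (a point): centre of the tub to carry: a closed black oblong tub with a flush red lid, 82 mm long (its x axis) by 46 mm wide (its y axis) by 90 mm high, about 0.45 kg, standing upright on the counter on the robot's right; the point is half-way up, 45 mm above its underside; z is up
- tub: the same tub; origin at the centre of its underside
- carton: open cardboard carton fixed to the counter on the robot's left; outside 112 mm along its x by 152 mm along its y, walls and floor 4 mm, rim 104 mm above the counter; origin at the centre of its underside on the counter. A 4 mm divider along its x axis parts it into two pockets side by side along y, each 104 mm (x) by 70 mm (y) inside; one holds a packed tub that ends 10 mm below the rim, the other is empty. x points from the near side to the hinge side (away from the robot)
- flap (a joint): angle of the carton's top flap, a stiff panel 70 mm long from hinge to free edge, 148 mm wide, 4 mm thick, hinged along the carton's far (+x) rim; 0 = lying flat over the mouth, 1.57 = standing straight up, more = leaning outwards (up to 2.5); it starts at 0.6 to 1.0 and stays wherever it is left (about 2 N at the free edge moves it)
- flap_hinge (a point): middle of the flap's hinge line, on the carton's far rim 104 mm above the counter; the hinge runs along the carton's y axis
- flap_edge (a point): middle of the flap's free edge; the board is coated and slippery, so an upright closed finger lowered into the gap between the near rim and this edge can push it up with a level push towards the hinge
- pad: white pad 90 x 56 x 4 mm lying fixed on the floor of the carton's EMPTY pocket, which may be either one; origin at the centre of its underside, in the middle of that pocket, axes parallel to the carton's
- packed: the twin tub (82 x 46 x 90 mm) already standing in the other pocket; origin at the centre of its underside; leave alone
- tall_a: tall square tub 90 x 90 x 140 mm, black with a red lid, nearest of a row of three that stands between the oblong tub and the carton; origin at the centre of its underside; leave alone
- tall_b: the same, middle of the row
- tall_c: the same, farthest of the row
- jar: round jar, 68 mm across and 85 mm high, far right; origin under it; leave alone
- tape: empty tape core, a ring 90 mm across and 25 mm high, at the back behind the carton; origin under it; leave alone
- bolt: big steel bolt lying behind the row, about 120 mm long, head 32 mm across; origin under its head; leave alone
Mind the look-alikes: they are no part of the job. What is shaped like the carton but green or turquoise is not meant.

How it is judged:
On the way, in this order (a step that is already met when the one before it is completed fails the run):
1. the flap stands upright (value of joint flap between 1.35 and 1.79 rad), for 0.3 s.
2. the oblong tub is lifted well off the counter, the flap still upright (all of step 1 and height (world z) of tub_center above 0.12 m), for 0.2 s.
3. the tub hovers over the empty pocket (horizontal distance between tub_center and pad below 0.012 m and angle between the x axis of tub_center and the x axis of pad, either way round below 0.15 rad and angle between tub_center's own z axis and vertical below 0.12 rad and height (world z) of tub_center between 0.154 and 0.179 m), for 0.3 s.
At the end, for the whole second after the job is handed in: Flap within 0.22 rad of upright; tub held still by the gripper alone, centred within 12 mm on the empty pocket, square within 0.15 rad, upright within 0.12 rad, underside 5 to 30 mm above the rim; bystanders within 30 mm of where they stood (all of step 1 and all of step 3 and contact force between the fingers and tub above 1 N and contact force between tub and carton below 0.1 N and contact force between tub and packed below 0.1 N and contact force between tub and pad below 0.1 N and linear speed of tub below 0.03 m/s and angular speed of tub below 0.2 rad/s and distance of each of packed, tall_a, tall_b, tall_c, jar, tape, bolt from where it was at the start of the episode below 0.03 m); the arm keeps its last pose, push and grip.
It fails at once if the oblong tub is taken through or round the row of tall tubs below their lids, not over it (world y of tub_center between -0.06 and 0.06 m and height (world z) of tub_center below 0.18 m).
It fails at once if a bystander is shoved more than 30 mm or knocked over (distance of any of packed, tall_a, tall_b, tall_c, jar, tape, bolt from where it was at the start of the episode above 0.03 m).
It fails at once if the tub is lowered into the carton (horizontal distance between tub_center and pad below 0.06 m and height (world z) of tub_center below 0.14 m).
It also fails if it takes over 59 s, if anything falls off the work surface, if the arm or the gripper's body presses on something with over 40 N, if the wrist force passes 120 N, or if a joint passes its speed limit or range.

### The arm

A 6-joint arm with a two-finger parallel gripper is mounted at the origin on the work surface. World frame = base frame: x ahead of the robot, y to its left, z up, the work surface at z = 0. Lengths are in m, angles in rad, forces in N, time in s.
With the tool pointing down it reaches from about 0.35 to 0.925 m from the base axis. Payload 6.4 kg.
Tool frame: the origin (TCP) lies on the centre line of the jaws, within the pads' length; the fingertips stand bot.tcp_to_tips ahead of it and the grasp point (between the pads) lies 5 mm behind it (bot.tcp_to_tips is the distance from the TCP to the fingertips, in m); x points along the fingers, z is the direction in which the jaws open and shut, and the axes are right-handed (so a half turn about x gives the same grasp; the last joint's range is limited). The gripper opens to 94 mm and grips with 3 to 60 N. Pads are 16 mm wide; open, the fingers measure 119 mm over their backs; the gripper's body (75 mm by 177 mm) begins 78 mm behind the grasp point.
Start: joints at [1.055, 0.245, 1.558, -0, 1.339, -0.174], TCP at [0.218, 0.612, 0.219] pointing down, gripper open.
Joint ranges: [-3.13, 3.13], [-1.02, 2.26], [0.13, 2.54], [-0.95, 4.09], [0.21, 2.88], [-2.74, 2.74]. Speed limits (rad/s): [2.57, 2.57, 3.14, 3.14, 3.14, 3.14].

### API

Orientations are given as a unit quaternion [w, x, y, z].
In Python, from rig import get_obs, read_camera, close_job, outline_of, landmark_of, bot gives the robot as it stands. The module is installed in compiled form; this text tells all that it offers.
- The arm moves only by the tool carry_out, never from a script. Its argument "rows" is a list of rows, each an object with "dp": the shift along the world's x, y, z normalised to -1 to 1, where 1 is 0.04 m, a list of three; "angular": the turn, a rotation vector about the world's x, y, z normalised to -1 to 1, where 1 is 5 degrees, a list of three. A call has 1 to 8 rows; each row shifts and turns the pose as measured when the row begins; what a row does not reach is not made up. A row lasts 1/12 s, in which the tool goes at most 41.7 mm and 7.16 degrees, less where a joint would pass 70% of its speed; a pose out of reach is approached as far as the arm can. A call with a number of a shift or a turn outside -1 to 1 is refused whole. A call with a gripper value outside its range is refused whole. "hand" is the gripper command: -1 is shut, 1 is fully open, values between are in proportion, set as the call begins (left out, the last holds). The fingers move at their own pace and stop on an object; "squeeze" is the grip in N (left out, the last holds). Time passes only in rows, so rows that do not move let the fingers close. It gives the time, the measured TCP pose, the force and the opening at its end, in the units of the state.
- get_obs(): the state, without advancing time (a new reading comes with each control period).
- read_camera(name): name is "side" or "top" or "wrist"; returns a dict with "img" (420x560x3 uint8, red, green, blue), "fov_y" (degrees; the focal length in pixels is half the picture's height over the tangent of half this angle, whatever the lens; pixels are square), "cx", "cy" (the principal point, pixels), "origin" and "rotation" of the camera in the world. Camera axes: x right, y up, looking along -z (the intrinsics and any distortion apply to the point x, -y, -z); pixel columns grow to the right and rows downward; lengths in m; the calibration is good to about 2 mm. A picture is of the moment at which its call begins. There is no depth.
- close_job(): hands the job in, once; it reports no verdict.
Trained networks look in the newest picture that a camera, given by its name, has taken for a name from the list of things; names that differ only in an ending like _2 or _b are one class to them, and where a whole thing is asked for, a point or a joint stands for the part that bears it (a point fixed in the world has none). Each returns a list of dicts, best first, with "score" (0 to 1); they miss things now and then, are a little off and sometimes report something else, mostly with a low value. They report only what shows in the picture. A call takes as long as a camera call. They do not tell look-alikes from the thing itself.
- outline_of(query, camera): "pixels" (420x560 bool, what is visible of it).
- landmark_of(query, camera): "point" ([x, y, z] in m, in world coordinates, good to about 4 mm: a listed point, or the origin of a listed thing).
The state is a dict: "clock": time; "joint_positions": joint angles; "qd": joint speeds; "joint_efforts": joint torques, N m; "position": TCP position; "eef_rot": TCP orientation; "wrist_force": force on the tool from outside, world axes, zero at the start; "torque": the same for the moment, N m; "gripper_width": finger opening in m.
Only numpy, scipy, OpenCV 4.12 (cv2) and the standard library are available. Lean on these libraries where they do the work, as an engineer would, in place of code of your own. Each camera call takes 0.05 s, during which the arm holds its last target.

## Working session

There is one attempt and no reset: what is moved stays moved. The work goes in short steps, Python scripts to look and compute and a tool call to move; the robot and the scene stay as the last step left them, time stands still between calls to the robot, and variables do not carry over. Pictures are saved under pics/ and viewed, and the job is handed in when it is done.

Besides the shell and the picture viewer there is one more tool, called after ">>>" by a JSON object that holds its "name" and its "arguments". carry_out: Moves the arm, as the interface text tells. Scaled input: -1 to 1 covers 0.04 m each way for a shift and 5 degrees each way for a turn. Its arguments: {"type":"object","properties":{"rows":{"type":"array","items":{"type":"object","properties":{"dp":{"type":"array","items":{"type":"number","minimum":-1,"maximum":1}},"angular":{"type":"array","items":{"type":"number","minimum":-1,"maximum":1}}}}},"hand":{"type":"number"},"squeeze":{"type":"number"}},"required":["rows"]}

```bash
mkdir -p pics
cat > h.py <<'E'
import numpy as np, cv2
from rig import *
def save(c,fn):
    r=read_camera(c); cv2.imwrite('pics/'+fn,r['img'][:,:,::-1]); return r
E
python3 - <<'E'
from h import *
s=get_obs(); print(s, bot.tcp_to_tips)
for c in ['side','top','wrist']:
    r=save(c,c+'0.png'); print(c,r['fov_y'],r['cx'],r['cy'],r['origin'],np.round(r['rotation'],3).tolist(),r.keys())
    for q in ['tub_center','carton','flap_hinge','flap_edge','pad','packed','tall_a','jar','tape','bolt']:
        print(q,[(np.round(l['point'],3).tolist(),round(l['score'],2)) for l in landmark_of(q,c)[:4]])
print(get_obs()['clock'])
E
```

```text
{'clock': 0.0, 'joint_positions': array([ 1.05493075e+00,  2.45765839e-01,  1.55898946e+00, -2.46366699e-05,
        1.33867910e+00, -1.74125433e-01]), 'qd': array([-0.00076559, -0.00025093,  0.00144095, -0.00159213,  0.00096181,
        0.00036443]), 'joint_efforts': array([-1.31056415e-03, -4.15844357e+01, -3.14590359e+01,  6.83924812e-02,
        3.34644690e-02, -1.44428350e-04]), 'position': array([0.21756739, 0.61191055, 0.21838938]), 'eef_rot': array([ 0.57715169, -0.40798542,  0.57832251,  0.4074149 ]), 'wrist_force': array([ 0.39378456, -0.89145946, -0.34788692]), 'torque': array([-0.00864481, -0.03132053, -0.00488179]), 'gripper_width': 0.09388360811228105} 0.014
side 47.82982302184527 285.55088807724434 203.6123229284019 [ 0.34429415 -0.78666362  0.98028388] [0.92, 0.369, -0.043, -0.128] dict_keys(['img', 'fov_y', 'cx', 'cy', 'origin', 'rotation'])
tub_center [([0.573, -0.246, 0.047], 0.63)]
carton [([0.307, 0.232, -0.0], 0.93), ([0.356, -0.211, -0.005], 0.65), ([0.526, 0.266, 0.004], 0.56)]
flap_hinge [([0.361, 0.247, 0.106], 0.78), ([0.579, 0.284, 0.107], 0.77), ([0.414, 
[... 924 characters left out ...]
343, -0.217, 0.107], 0.9), ([0.299, 0.22, 0.111], 0.82), ([0.535, 0.269, 0.16], 0.75)]
pad [([0.536, 0.221, 0.006], 0.58), ([0.518, 0.298, 0.006], 0.41)]
packed [([0.517, 0.296, 0.004], 0.73)]
tall_a [([0.654, -0.004, -0.001], 0.79), ([0.55, -0.01, -0.002], 0.64), ([0.443, -0.019, -0.0], 0.61)]
jar [([0.759, -0.25, -0.0], 0.97)]
tape [([0.733, 0.178, 0.004], 0.86)]
bolt [([0.773, -0.114, -0.003], 0.83)]
wrist 66.42444078851156 282.28041081712723 207.7649225251838 [0.14731023 0.63820953 0.38400126] [0.81, -0.106, -0.075, 0.572] dict_keys(['img', 'fov_y', 'cx', 'cy', 'origin', 'rotation'])
tub_center []
carton []
flap_hinge []
flap_edge []
pad []
packed []
tall_a []
jar []
tape []
bolt []
1.65
```

View pics/top0.png

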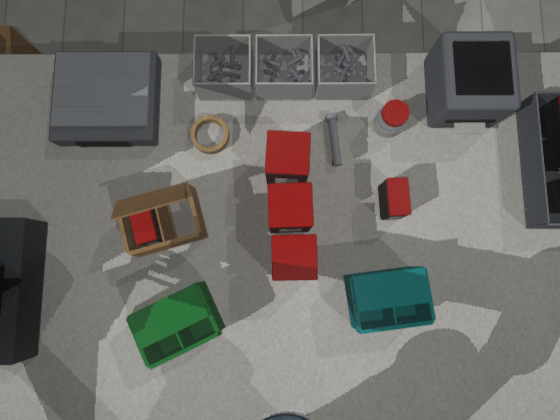

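View pics/side0.png

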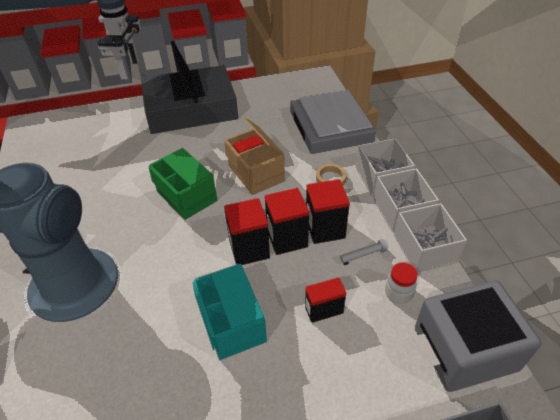

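Run:
```python
import cv2
a=cv2.imread('pics/top0.png'); print(a.shape)
cv2.imwrite('pics/top0crop.png',cv2.resize(a[90:290,60:260],(600,600),interpolation=cv2.INTER_CUBIC))
```

```text
(420, 560, 3)
```

View pics/top0crop.png

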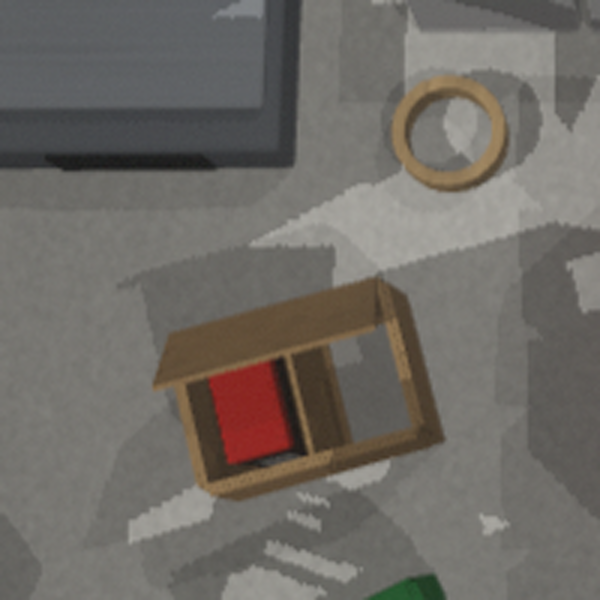

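```bash
cat >> h.py <<'E'
from scipy.spatial.transform import Rotation as Ro
def tool(s=None):
    s=s or get_obs(); q=s['eef_rot']; R=Ro.from_quat([q[1],q[2],q[3],q[0]]).as_matrix(); return s['position'],R
def proj(r,P):
    import math
    R=np.array(r['rotation']); 
    if R.shape!=(3,3): R=Ro.from_quat([R[1],R[2],R[3],R[0]]).as_matrix()
    p=(np.atleast_2d(P)-r['origin'])@R
    f=210/math.tan(math.radians(r['fov_y']/2))
    return np.c_[r['cx']+f*p[:,0]/-p[:,2], r['cy']-f*p[:,1]/-p[:,2]]
def cart(x,y,yaw):
    c,s=np.cos(yaw),np.sin(yaw); return lambda L:(np.atleast_2d(L)@np.array([[c,s,0],[-s,c,0],[0,0,1]]))+[x,y,0]
E
python3 - <<'E'
from h import *
p,R=tool(); print(p); print(R.round(3)); print('jaw yaw',np.degrees(np.arctan2(R[1,2],R[0,2])))
for c in ['top','side']:
    r=read_camera(c); im=cv2.resize(r['img'][:,:,::-1],None,fx=4,fy=4,interpolation=cv2.INTER_CUBIC).copy()
    T=cart(0.526,0.2655,np.radians(15.3))
    a,b,z=.056,.076,.104
    def line(pts,col):
        q=proj(r,T(pts)); cv2.polylines(im,[(((q+.5)*4)*16).astype(int).reshape(-1,1,2)],True,col,1,cv2.LINE_AA,4)
    line([[a,b,z],[a,-b,z],[-a,-b,z],[-a,b,z]],(255,255,0))
    line([[a,b,0],[a,-b,0],[-a,-b,0],[-a,b,0]],(255,0,255))
    f=.86;e=a-.07*np.cos(f);h=z+.07*np.sin(f)
    line([[a,.074,z],[a,-.074,z],[e,-.074,h],[e,.074,h]],(0,255,0))
    line([[.045,-.037+.028,.004],[.045,-.037-.028,.004],[-.045,-.037-.028,.004],[-.045,-.037+.028,.004]],(0,0,255))
    q=proj(r,T([0,0,.08]))[0]*4; x,y=q.astype(int)
    cv2.imwrite(f'pics/fit_{c}.png',im[max(0,y-220):y+220,max(0,x-250):x+250])
E
```

```text
[0.21785917 0.61240736 0.21946201]
[[ 0.    -0.942  0.335]
 [-0.     0.335  0.942]
 [-1.    -0.    -0.   ]]
jaw yaw 70.41827146282317
```

View pics/fit_top.png

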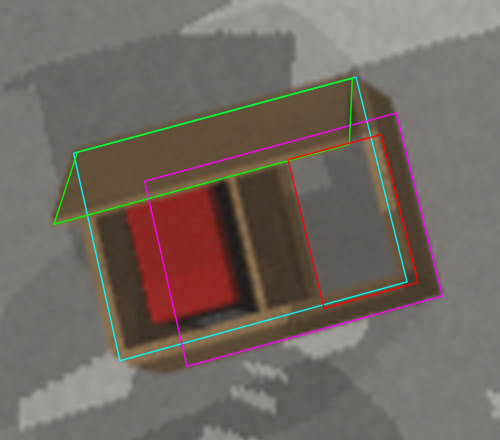

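View pics/fit_side.png

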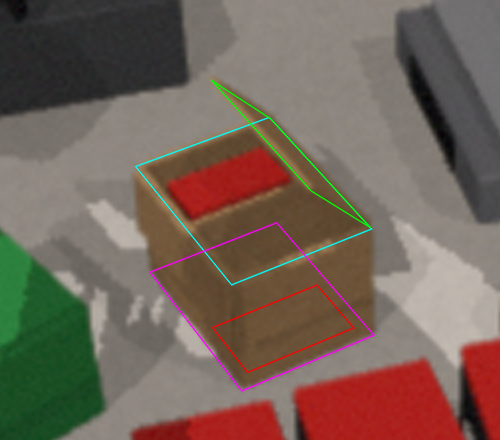

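>>> {"name": "carry_out", "arguments": {"rows": [{"dp": [0.6,-0.75,0],"angular": [0,0,0.88]},{"dp": [0.6,-0.75,0],"angular": [0,0,0.88]},{"dp": [0.6,-0.75,0],"angular": [0,0,0.88]},{"dp": [0.6,-0.75,0],"angular": [0,0,0.88]},{"dp": [0.6,-0.75,0],"angular": [0,0,0.88]},{"dp": [0.6,-0.75,0],"angular": [0,0,0.88]},{"dp": [0.6,-0.75,0],"angular": [0,0,0.88]},{"dp": [0.6,-0.75,0],"angular": [0,0,0.88]}], "hand": -1, "squeeze": 10}}

```text
clock: 2.42
position: [0.4107, 0.367, 0.2201]
eef_rot: [0.416, -0.572, 0.414, 0.573]
wrist_force: [0.8, 0.6, -0.0]
gripper_width: 0.0442
```

>>> {"name": "carry_out", "arguments": {"rows": [{"dp": [0.57,-0.67,0]},{"dp": [0.57,-0.67,0]},{"dp": [0.57,-0.67,0]},{"dp": [0.57,-0.67,0]},{"dp": [0,0,0]}]}}

```text
$.rows[0]: bad value
```

Run:
```python
from h import *
s=get_obs();p,R=tool(s); print(p,s['gripper_width'],R[:,0].round(3),'jaw yaw',np.degrees(np.arctan2(R[1,2],R[0,2])))
save('wrist','w1.png'); save('side','s1.png')
for c in ['wrist','side']:
  for q in ['flap_edge','flap_hinge','carton','pad','packed']: print(q,[(l['point'].round(3).tolist() if hasattr(l['point'],'round') else l['point'],round(l['score'],2)) for l in landmark_of(q,c)[:3]])
```

```text
[0.41072993 0.36701768 0.2201153 ] 0.044204457426459176 [ 0.     0.003 -1.   ] jaw yaw 108.06389740299014
flap_edge [([0.2988, 0.2189, 0.1071], 0.55)]
flap_hinge [([0.3562, 0.2555, 0.1069], 0.68)]
carton [([0.3087, 0.2231, -0.0015], 0.9), ([0.5245, 0.264, -0.0007], 0.76)]
pad [([0.5282, 0.2337, 0.0044], 0.69)]
packed [([0.5171, 0.299, 0.0066], 0.91)]
flap_edge [([0.5372, 0.2681, 0.1579], 0.68), ([0.3437, -0.2158, 0.107], 0.57)]
flap_hinge [([0.4125, -0.2101, 0.1044], 0.84), ([0.3591, 0.248, 0.106], 0.77), ([0.5788, 0.2863, 0.1077], 0.6)]
carton [([0.3098, 0.2301, 0.0004], 0.86), ([0.5253, 0.2652, 0.0044], 0.77), ([0.6565, -0.005, -0.0], 0.52)]
pad [([0.525, 0.2672, 0.0027], 0.3)]
packed [([0.5797, 0.2823, 0.1086], 0.74), ([0.7349, 0.1794, 0.0031], 0.63)]
```

View pics/w1.png

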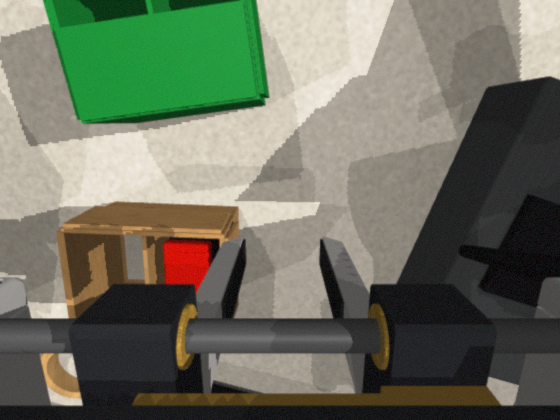

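View pics/s1.png

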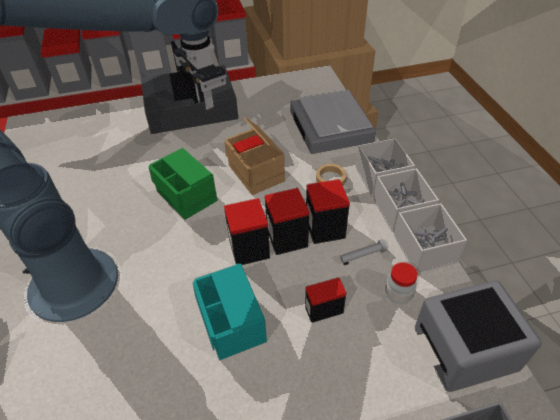

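The rows need both fields. The wrist picture shows the carton at lower left (150,250) with its near side up; the gripper isn't in its way. I'll continue.

>>> {"name": "carry_out", "arguments": {"rows": [{"dp": [0.57,-0.67,0],"angular": [0,0,-0.14]},{"dp": [0.57,-0.67,0],"angular": [0,0,-0.14]},{"dp": [0.57,-0.67,0],"angular": [0,0,-0.14]},{"dp": [0.57,-0.67,0],"angular": [0,0,-0.14]},{"dp": [0,0,0],"angular": [0,0,0]}]}}

```text
clock: 3.43
position: [0.5009, 0.2618, 0.2201]
eef_rot: [0.429, -0.563, 0.427, 0.564]
wrist_force: [-0.5, -0.1, -0.5]
gripper_width: 0.0007
```

Run:
```python
from h import *
s=get_obs();p,R=tool(s); print(p,s['gripper_width'],R[:,0].round(3),'jaw yaw',np.degrees(np.arctan2(R[1,2],R[0,2])))
save('wrist','w2.png'); save('side','s2.png')
for c in ['wrist','side']:
  for q in ['flap_edge','flap_hinge','carton','pad','packed']: print(q,[(l['point'].round(3).tolist() if hasattr(l['point'],'round') else l['point'],round(l['score'],2)) for l in landmark_of(q,c)[:3]])
```

```text
[0.5009065  0.26181218 0.2201285 ] 0.000698472905684333 [ 0.001  0.003 -1.   ] jaw yaw 105.583510520085
flap_edge []
flap_hinge [([0.3561, 0.2549, 0.1089], 0.94)]
carton [([0.5255, 0.2636, 0.002], 0.72), ([0.3094, 0.2255, -0.0023], 0.72), ([0.656, -0.0081, 0.0021], 0.49)]
pad [([0.5348, 0.235, 0.0055], 0.75)]
packed [([0.5189, 0.3009, 0.0055], 0.95)]
flap_edge [([0.2948, 0.2186, 0.1088], 0.72), ([0.5341, 0.2683, 0.1575], 0.68), ([0.3471, -0.2157, 0.1053], 0.58)]
flap_hinge [([0.5797, 0.2823, 0.1061], 0.78), ([0.414, -0.2124, 0.1059], 0.71)]
carton [([0.308, 0.2346, 0.0008], 0.83), ([0.5274, 0.2647, 0.0023], 0.81), ([0.3554, -0.2114, -0.003], 0.71)]
pad []
packed []
```

View pics/w2.png

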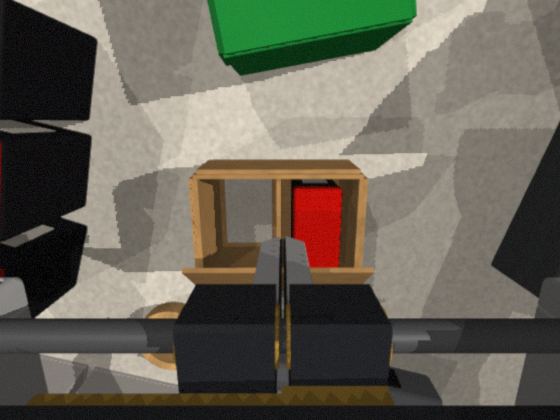

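View pics/s2.png

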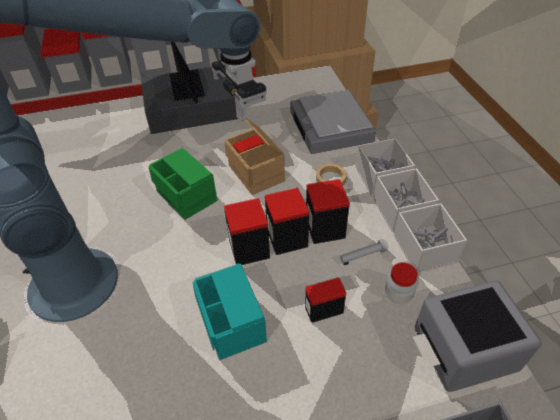

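The wrist picture shows the carton square to the gripper. The near rim is at row ~170, the flap edge at row ~272, and the closed fingertips at (282,240) lie between them. I'll lower into the gap.

>>> {"name": "carry_out", "arguments": {"rows": [{"dp": [0,-0.03,-0.7],"angular": [0,0,0]},{"dp": [0,0,-0.7],"angular": [0,0,0]},{"dp": [0,0,-0.7],"angular": [0,0,0]},{"dp": [0,0,0],"angular": [0,0,0]}]}}

```text
clock: 4.37
position: [0.4991, 0.2655, 0.1368]
eef_rot: [-0.429, 0.565, -0.422, -0.564]
wrist_force: [-0.5, -1.0, -1.0]
gripper_width: 0.0004
```

Run:
```python
from h import *
s=get_obs(); print(s['position'],s['wrist_force'])
a=save('wrist','w3.png')
```

```text
[0.49912598 0.26552085 0.13678809] [-0.53197856 -0.98807441 -0.97222264]
```

View pics/w3.png

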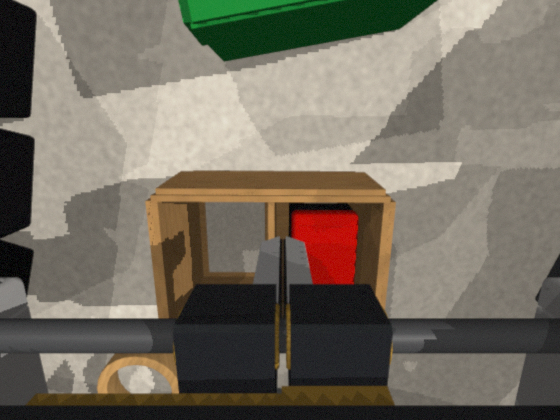

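>>> {"name": "carry_out", "arguments": {"rows": [{"dp": [0.3,0.08,0],"angular": [0,0,0]},{"dp": [0.3,0.08,0],"angular": [0,0,0]},{"dp": [0.3,0.08,0],"angular": [0,0,0]},{"dp": [0.3,0.08,0],"angular": [0,0,0]},{"dp": [0.3,0.08,0],"angular": [0,0,0]},{"dp": [0,0,0],"angular": [0,0,0]}]}}

```text
clock: 4.92
position: [0.5654, 0.2844, 0.1514]
eef_rot: [-0.432, 0.568, -0.419, -0.562]
wrist_force: [-0.8, -0.7, 0.9]
gripper_width: 0.0007
```

Run:
```python
from h import *
s=get_obs(); print(s['position'],s['wrist_force'])
a=save('side','s4.png'); im=cv2.imread('pics/s4.png'); cv2.imwrite('pics/s4c.png',cv2.resize(im[60:210,170:370],(800,600)))
for c in ['side','top']:
  read_camera(c)
  for q in ['flap_edge','flap_hinge']: print(q,[(l['point'].round(3).tolist() if hasattr(l['point'],'round') else l['point'],round(l['score'],2)) for l in landmark_of(q,c)[:3]])
```

```text
[0.56537897 0.28440903 0.15139843] [-0.8437013  -0.71904543  0.87146078]
flap_edge [([0.3446, -0.2162, 0.1061], 0.97), ([0.5787, 0.2807, 0.173], 0.84), ([0.2956, 0.2215, 0.1068], 0.83)]
flap_hinge [([0.4131, -0.2091, 0.1029], 0.84), ([0.5795, 0.2813, 0.105], 0.75), ([0.3578, 0.2463, 0.1075], 0.75)]
flap_edge [([0.2967, 0.2207, 0.1113], 0.73), ([0.3422, -0.2152, 0.1053], 0.65), ([0.5153, 0.3002, 0.007], 0.59)]
flap_hinge [([0.4124, -0.2071, 0.107], 0.76), ([0.5792, 0.2774, 0.1018], 0.71), ([0.3571, 0.2504, 0.1076], 0.68)]
```

View pics/s4c.png

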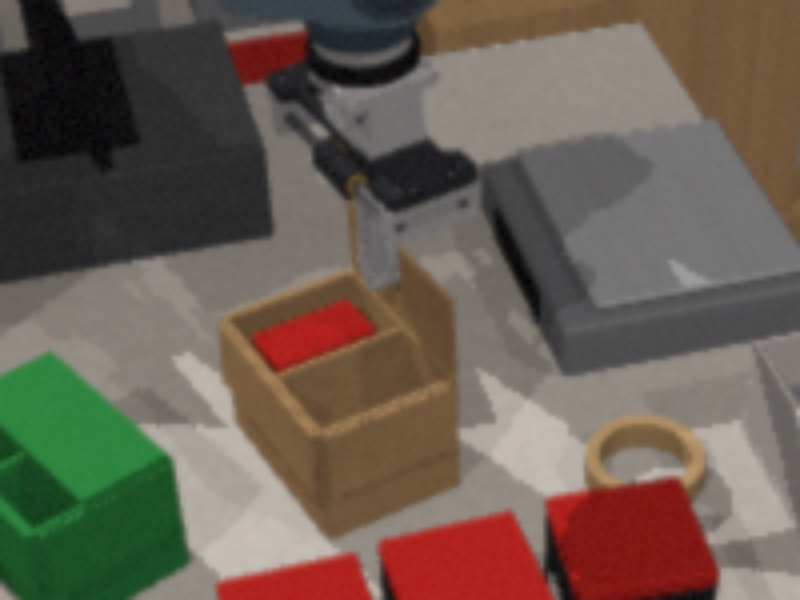

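The side picture shows the flap standing upright behind the finger (crop (425,310)); measured edge and hinge agree (~1.56 rad). I'll back off and rise.

>>> {"name": "carry_out", "arguments": {"rows": [{"dp": [-0.5,-0.15,0],"angular": [0,0,0]},{"dp": [-0.4,-0.2,0.2],"angular": [0,0,0]},{"dp": [0,0,0.9],"angular": [0,0,0]},{"dp": [0,0,0.9],"angular": [0,0,0]},{"dp": [0,0,0.9],"angular": [0,0,0]},{"dp": [0,-0.6,0.7],"angular": [0,0,0]},{"dp": [0,-0.9,0.2],"angular": [0,0,0]},{"dp": [0,-0.9,0],"angular": [0,0,0]}], "hand": 1}}

```text
clock: 5.93
position: [0.5164, 0.1734, 0.3036]
eef_rot: [0.425, -0.567, 0.42, 0.567]
wrist_force: [1.0, -0.3, -0.3]
gripper_width: 0.0503
```

Run:
```python
from h import *
s=get_obs(); print(s['clock'],s['position'],s['wrist_force'],s['gripper_width'])
for c in ['side','top']:
  a=save(c,c+'5.png')
  for q in ['flap_edge','flap_hinge','carton','pad','packed','tub_center','tub']: print(q,[(np.round(l['point'],3).tolist(),round(l['score'],2)) for l in landmark_of(q,c)[:3] if q[:3]=='tub' or l['point'][0]>.45])
  m=outline_of('tub',c)
  for k in m[:2]:
    v=np.argwhere(k['pixels']); print(k['score'],len(v),v.mean(0),cv2.minAreaRect(v[:,::-1].astype(np.float32)))
im=cv2.imread('pics/side5.png'); im2=cv2.imread('pics/top5.png')
A=cv2.resize(im[100:210,200:310],(400,400),interpolation=cv2.INTER_CUBIC);B=cv2.resize(im2[160:230,360:430],(400,400),interpolation=cv2.INTER_CUBIC)
cv2.imwrite('pics/c5.png',np.hstack([A,B]))
```

```text
5.9333 [0.51644343 0.17338602 0.30356325] [ 1.0405581  -0.33755933 -0.2920626 ] 0.050339455051769566
flap_edge [([0.579, 0.282, 0.17], 0.62)]
flap_hinge [([0.579, 0.283, 0.107], 0.67)]
carton [([0.526, 0.265, 0.005], 0.56)]
pad []
packed []
tub_center [([0.575, -0.248, 0.047], 0.8), ([0.527, 0.264, 0.005], 0.56)]
tub [([0.572, -0.241, 0.003], 0.76)]
0.7 1051 [282.77259753 401.16745956] ((401.4000549316406, 282.79998779296875), (29.09295082092285, 41.74205780029297), 18.43494987487793)
0.56 1431 [299.30677848 324.71907757] ((325.2523193359375, 299.1743469238281), (36.684749603271484, 43.86844253540039), 73.3007583618164)
flap_edge []
flap_hinge []
carton []
pad [([0.534, 0.224, 0.004], 0.86)]
packed []
tub_center [([0.572, -0.247, 0.044], 0.6)]
tub [([0.569, -0.245, -0.0], 0.87)]
0.8 1252 [197.96964856 394.44488818] ((394.4586486816406, 197.48330688476562), (41.706756591796875, 31.937963485717773), 85.42607879638672)
0.42 2277 [156.19323671 287.38032499] ((287.45257568359375, 157.0432891845703), (44.13624572753906, 53.717262268066406), 2.602562189102173)
```

View pics/c5.png

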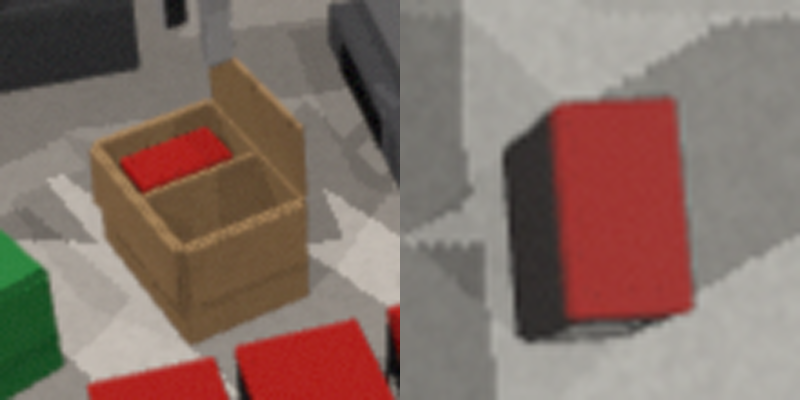

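View pics/top5.png

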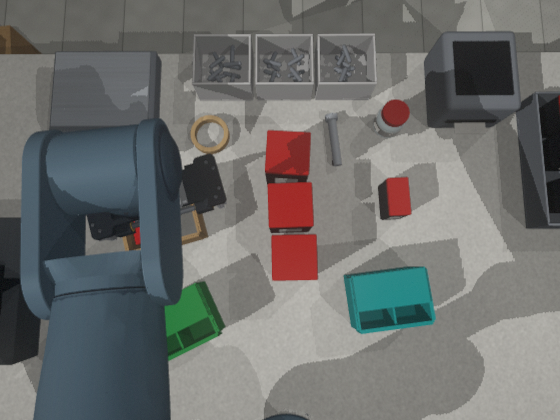

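Flap stands upright, clear of the finger. Right crop: the lone oblong tub's lid at top-camera (397,197), about 82:46 in shape, so this is the one meant; the three squares in the row (288,205) are the tall tubs. Its lid corners give the pose.

```bash
cat >> h.py <<'E'
def unproj(r,uv,z):
    import math
    R=np.array(r['rotation'])
    if R.shape!=(3,3): R=Ro.from_quat([R[1],R[2],R[3],R[0]]).as_matrix()
    f=210/math.tan(math.radians(r['fov_y']/2)); uv=np.atleast_2d(uv)
    d=np.c_[(uv[:,0]-r['cx'])/f,-(uv[:,1]-r['cy'])/f,-np.ones(len(uv))]@R.T
    o=np.array(r['origin']); return o+d*((z-o[2])/d[:,2])[:,None]
E
python3 - <<'E'
from h import *
r=read_camera('top')
c=np.array([[155,103],[272,98],[292,308],[168,320]])/5.714+[360,160]-.4
P=unproj(r,c,.09); print(P.round(4), P.mean(0))
l=P[0]+P[1]-P[2]-P[3]; print(np.degrees(np.arctan2(l[1],l[0])), np.linalg.norm(P[0]-P[3]),np.linalg.norm(P[0]-P[1]),np.linalg.norm(P[1]-P[2]),np.linalg.norm(P[3]-P[2]))
m=r['img'].astype(int); red=((m[...,0]>110)&(m[...,1]<80)&(m[...,2]<80)).astype(np.uint8); red[:,:370]=0; red[:150]=0
v=np.argwhere(red)[:,::-1].astype(np.float32); W=unproj(r,v,.09)[:,:2]; print(len(v),W.mean(0))
rect=cv2.minAreaRect((W*1000).astype(np.float32)); print(rect)
w,V=np.linalg.eigh(np.cov(W.T)); print(np.degrees(np.arctan2(V[1,1],V[0,1])))
E
```

```text
[[ 0.612  -0.2188  0.09  ]
 [ 0.6137 -0.2627  0.09  ]
 [ 0.5343 -0.2664  0.09  ]
 [ 0.53   -0.2204  0.09  ]] [ 0.57251005 -0.24208949  0.09      ]
1.8540667946733937 0.08198481858679138 0.043958149191167147 0.07949187297056456 0.04626278368243784
820 [ 0.57153034 -0.24175589]
((572.0338134765625, -241.69873046875), (81.51017761230469, 46.595489501953125), 2.9185540676116943)
-178.39182685412837
```

>>> {"name": "carry_out", "arguments": {"rows": [{"dp": [0.12,-0.9,0],"angular": [0,0,-0.34]},{"dp": [0.12,-0.9,0],"angular": [0,0,-0.34]},{"dp": [0.12,-0.9,0],"angular": [0,0,-0.34]},{"dp": [0.12,-0.9,0],"angular": [0,0,-0.34]},{"dp": [0.12,-0.9,0],"angular": [0,0,-0.34]},{"dp": [0.12,-0.9,0],"angular": [0,0,-0.34]},{"dp": [0.12,-0.9,0],"angular": [0,0,-0.34]},{"dp": [0.12,-0.9,0],"angular": [0,0,-0.34]}]}}

```text
clock: 7.55
position: [0.5532, -0.1198, 0.3014]
eef_rot: [0.489, -0.512, 0.484, 0.514]
wrist_force: [0.8, -0.2, 0.4]
gripper_width: 0.0941
```

>>> {"name": "carry_out", "arguments": {"rows": [{"dp": [0.1,-0.8,-0.4],"angular": [0,0,0]},{"dp": [0.1,-0.8,-0.4],"angular": [0,0,0]},{"dp": [0.1,-0.8,-0.4],"angular": [0,0,0]},{"dp": [0,-0.6,-0.6],"angular": [0,0,0]},{"dp": [0,0,0],"angular": [0,0,0]}]}}

```text
clock: 7.97
position: [0.5657, -0.2535, 0.2291]
eef_rot: [-0.492, 0.513, -0.486, -0.509]
wrist_force: [-0.6, 0.7, -0.5]
gripper_width: 0.0938
```

Run:
```python
from h import *
s=get_obs();p,R=tool(s); print(s['clock'],p,s['gripper_width'],R.round(3).tolist(),'jaw yaw',np.degrees(np.arctan2(R[1,2],R[0,2])))
save('wrist','w6.png'); save('top','t6.png')
for c in ['wrist','side']:
  read_camera(c)
  for q in ['tub_center','tub']: print(q,[(np.round(l['point'],3).tolist(),round(l['score'],2)) for l in landmark_of(q,c)[:3]])
```

```text
7.9667 [ 0.56565104 -0.25349699  0.22906499] 0.0937829479640517 [[0.01, -0.999, -0.044], [0.003, -0.044, 0.999], [-1.0, -0.01, 0.002]] jaw yaw 92.52823886810656
tub_center []
tub [([0.573, -0.238, 0.0], 0.71)]
tub_center [([0.575, -0.249, 0.048], 0.9)]
tub [([0.573, -0.241, 0.001], 0.57)]
```

View pics/w6.png

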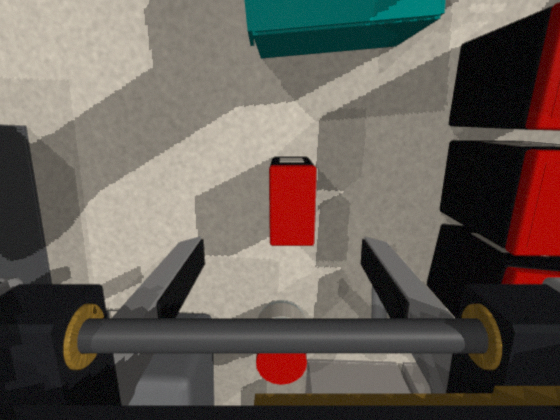

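Wrist picture: tub lid at (292,203), square to the jaws and 10 px right of centre, i.e. about 1 cm towards +y, which agrees with the top-view fix. I'll descend.

>>> {"name": "carry_out", "arguments": {"rows": [{"dp": [0.08,0.12,-0.6],"angular": [-0.03,0.1,0]},{"dp": [0.08,0.12,-0.7],"angular": [0,0,0]},{"dp": [0,0,-0.8],"angular": [0,0,0]},{"dp": [0,0,0],"angular": [0,0,0]}]}}

```text
clock: 8.7
position: [0.5786, -0.2382, 0.1566]
eef_rot: [-0.488, 0.521, -0.484, -0.505]
wrist_force: [0.2, 0.6, -1.7]
gripper_width: 0.0941
```

Run:
```python
from h import *
s=get_obs();p,R=tool(s); print(s['clock'],p,R.round(3).tolist(),'jaw yaw',np.degrees(np.arctan2(R[1,2],R[0,2])))
save('wrist','w7.png')
```

```text
8.7 [ 0.57859962 -0.23816924  0.15656219] [[0.02, -0.998, -0.054], [-0.012, -0.055, 0.998], [-1.0, -0.02, -0.013]] jaw yaw 93.12006977213794
```

View pics/w7.png

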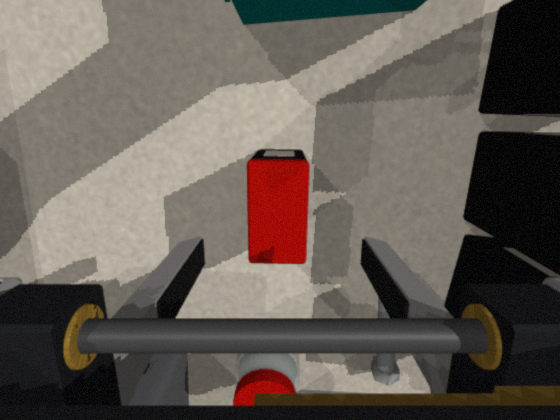

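>>> {"name": "carry_out", "arguments": {"rows": [{"dp": [-0.12,-0.08,-0.4],"angular": [0.1,0.2,-0.1]},{"dp": [0,0,-0.4],"angular": [0,0,0]},{"dp": [0,0,0],"angular": [0,0,0]}]}}

```text
clock: 9.0
position: [0.5782, -0.2439, 0.1333]
eef_rot: [-0.489, 0.517, -0.488, -0.506]
wrist_force: [0.1, 0.8, 0.0]
gripper_width: 0.094
```

Run:
```python
from h import *
s=get_obs();p,R=tool(s); print(s['clock'],p,R.round(3).tolist(),'jaw yaw',np.degrees(np.arctan2(R[1,2],R[0,2])))
```

```text
9.0 [ 0.57815625 -0.24386854  0.1332511 ] [[0.013, -0.999, -0.046], [-0.01, -0.046, 0.999], [-1.0, -0.013, -0.011]] jaw yaw 92.65212062023943
```

>>> {"name": "carry_out", "arguments": {"rows": [{"dp": [-0.16,0,-0.4],"angular": [0.12,0.15,0]},{"dp": [0,0,-0.6],"angular": [0.05,0.05,0]},{"dp": [0,0,-0.6],"angular": [0,0,0]},{"dp": [0,0,-0.4],"angular": [0,0,0]},{"dp": [0,0,0],"angular": [0,0,0]}]}}

```text
clock: 9.42
position: [0.5736, -0.2477, 0.0561]
eef_rot: [-0.489, 0.512, -0.488, -0.511]
wrist_force: [-0.6, 1.3, 0.1]
gripper_width: 0.0941
```

Run:
```python
from h import *
s=get_obs();p,R=tool(s); print(s['clock'],p,R.round(3).tolist(),'jaw yaw',np.degrees(np.arctan2(R[1,2],R[0,2])))
save('side','s8.png'); save('wrist','w8.png')
im=cv2.imread('pics/side5.png')
im=cv2.imread('pics/s8.png'); cv2.imwrite('pics/s8c.png',np.hstack([cv2.resize(im[200:350,250:400],(400,400)),cv2.resize(cv2.imread('pics/w8.png'),(400,300))[:300] if 0 else cv2.resize(cv2.imread('pics/w8.png'),(400,400))]))
```

```text
9.4167 [ 0.57363644 -0.24767603  0.05614226] [[0.002, -0.999, -0.045], [-0.0, -0.045, 0.999], [-1.0, -0.002, -0.0]] jaw yaw 92.57261105856837
```

View pics/s8c.png

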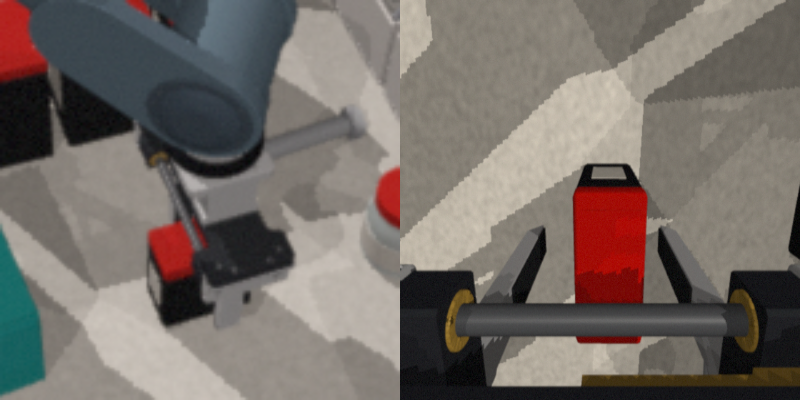

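The fingers straddle the tub; it sits about 4 mm towards +y of the jaw centre. I'll centre, then grip.

>>> {"name": "carry_out", "arguments": {"rows": [{"dp": [0,0.1,-0.12],"angular": [0,0,0]},{"dp": [0,0,0],"angular": [0,0,0]},{"dp": [0,0,0],"angular": [0,0,0]},{"dp": [0,0,0],"angular": [0,0,0]},{"dp": [0,0,0],"angular": [0,0,0]},{"dp": [0,0,0],"angular": [0,0,0]},{"dp": [0,0,0],"angular": [0,0,0]},{"dp": [0,0,0],"angular": [0,0,0]}], "hand": -1, "squeeze": 35}}

```text
clock: 10.18
position: [0.5793, -0.2461, 0.0617]
eef_rot: [-0.491, 0.517, -0.487, -0.505]
wrist_force: [-0.3, 1.5, -3.2]
gripper_width: 0.0459
```

>>> {"name": "carry_out", "arguments": {"rows": [{"dp": [0,0,0],"angular": [0,0,0]},{"dp": [0,0,0],"angular": [0,0,0]},{"dp": [0,0,0],"angular": [0,0,0]}]}}

```text
clock: 10.43
position: [0.5794, -0.2461, 0.0617]
eef_rot: [-0.49, 0.517, -0.487, -0.505]
wrist_force: [-0.3, 1.1, 0.2]
gripper_width: 0.0457
```

Run:
```python
from h import *
s=get_obs();p,R=tool(s); print(s['clock'],p,s['gripper_width'],s['wrist_force'],R.round(3).tolist(),'jaw yaw',np.degrees(np.arctan2(R[1,2],R[0,2])))
```

```text
10.4333 [ 0.57939295 -0.24610445  0.06172772] 0.045687342978984094 [-0.28823394  1.05022486  0.24384021] [[0.016, -0.999, -0.045], [-0.008, -0.045, 0.999], [-1.0, -0.015, -0.008]] jaw yaw 92.57829447914776
```

Gripped at 45.7 mm width. I'll lift.

>>> {"name": "carry_out", "arguments": {"rows": [{"dp": [0,0,0.3],"angular": [0,0,0]},{"dp": [0,0,0.6],"angular": [0,0,0]},{"dp": [0,0,0.8],"angular": [0,0,0]},{"dp": [0,0,0.8],"angular": [0,0,0]},{"dp": [0,0,0.8],"angular": [0,0,0]},{"dp": [0,0,0.8],"angular": [0,0,0]},{"dp": [0,0,0.6],"angular": [0,0,0]},{"dp": [0,0,0.4],"angular": [0,0,0]}]}}

```text
clock: 11.1
position: [0.5692, -0.2411, 0.2655]
eef_rot: [0.488, -0.509, 0.489, 0.514]
wrist_force: [-0.0, 0.4, -3.9]
gripper_width: 0.0458
```

Run:
```python
from h import *
s=get_obs();p,R=tool(s); print(s['clock'],p,s['gripper_width'],s['wrist_force'],R.round(3).tolist(),'jaw yaw',np.degrees(np.arctan2(R[1,2],R[0,2])))
save('side','s9.png');save('wrist','w9.png')
for c in ['side','wrist']: print([(np.round(l['point'],3).tolist(),round(l['score'],2)) for l in landmark_of('tub_center',c)[:3]])
im=cv2.imread('pics/s9.png'); cv2.imwrite('pics/s9c.png',np.hstack([cv2.resize(im,(400,400)),cv2.resize(cv2.imread('pics/w9.png'),(400,400))]))
```

```text
11.1 [ 0.56920008 -0.24112909  0.26551255] 0.045771075017432675 [-0.01113172  0.38642934 -3.85023181] [[-0.006, -0.999, -0.045], [0.004, -0.045, 0.999], [-1.0, 0.006, 0.004]] jaw yaw 92.56056417455589
[([0.564, -0.246, 0.251], 0.95)]
[]
```

View pics/s9c.png

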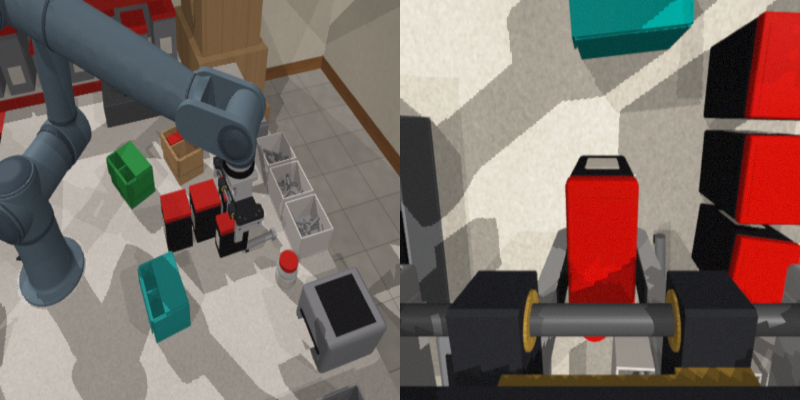

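Held, upright. I'll carry over the row.

>>> {"name": "carry_out", "arguments": {"rows": [{"dp": [0,0.3,0.1],"angular": [0,0,0]},{"dp": [-0.05,0.6,0],"angular": [0,0,0.2]},{"dp": [-0.05,0.8,0],"angular": [0,0,0.2]},{"dp": [-0.05,0.8,0],"angular": [0,0,0.2]},{"dp": [-0.05,0.8,0],"angular": [0,0,0.2]},{"dp": [-0.05,0.8,0],"angular": [0,0,0.2]},{"dp": [-0.05,0.8,0],"angular": [0,0,0.2]},{"dp": [-0.05,0.8,0],"angular": [0,0,0.2]}]}}

```text
clock: 11.97
position: [0.5432, -0.0016, 0.2463]
eef_rot: [0.453, -0.524, 0.463, 0.554]
wrist_force: [0.3, -0.0, -3.1]
gripper_width: 0.046
```

>>> {"name": "carry_out", "arguments": {"rows": [{"dp": [-0.05,0.8,0],"angular": [0,0,0.2]},{"dp": [-0.05,0.8,0],"angular": [0,0,0.2]},{"dp": [-0.05,0.8,0],"angular": [0,0,0.2]},{"dp": [-0.05,0.8,0],"angular": [0,0,0.2]},{"dp": [-0.05,0.8,0],"angular": [0,0,0.2]},{"dp": [-0.05,0.5,0],"angular": [0,0,0.2]},{"dp": [0,0.2,0],"angular": [0,0,0.2]},{"dp": [0,0,0],"angular": [0,0,0]}]}}

```text
clock: 12.63
position: [0.5146, 0.206, 0.2291]
eef_rot: [0.406, -0.545, 0.432, 0.592]
wrist_force: [-0.2, -0.1, -3.7]
gripper_width: 0.0461
```

Run:
```python
from h import *
s=get_obs();p,R=tool(s); print(s['clock'],p,s['gripper_width'],s['wrist_force'],R.round(3).tolist(),'jaw yaw',np.degrees(np.arctan2(R[1,2],R[0,2])))
save('side','s10.png');save('wrist','w10.png')
for c in ['side','wrist','top']:
  read_camera(c)
  for q in ['tub_center','flap_edge','flap_hinge','pad','carton','packed']: print(c,q,[(np.round(l['point'],3).tolist(),round(l['score'],2)) for l in landmark_of(q,c)[:3] if l['point'][0]>.45])
```

```text
12.6333 [0.5146455  0.2060111  0.22906299] 0.04608063956917075 [-0.22579496 -0.09575301 -3.68060199] [[-0.075, -0.953, -0.295], [0.01, -0.297, 0.955], [-0.997, 0.069, 0.032]] jaw yaw 107.16640343109708
side tub_center [([0.509, 0.199, 0.217], 0.63)]
side flap_edge [([0.508, 0.198, 0.215], 0.75)]
side flap_hinge [([0.579, 0.283, 0.11], 0.82)]
side pad []
side carton [([0.526, 0.264, 0.005], 0.88)]
side packed []
wrist tub_center []
wrist flap_edge []
wrist flap_hinge []
wrist pad []
wrist carton [([0.524, 0.264, -0.0], 0.84), ([0.547, -0.015, 0.001], 0.68)]
wrist packed [([0.518, 0.301, 0.007], 0.8)]
top tub_center [([0.508, 0.204, 0.214], 0.85)]
top flap_edge []
top flap_hinge [([0.537, 0.221, 0.005], 0.27)]
top pad [([0.536, 0.224, 0.004], 0.58)]
top carton []
top packed [([0.501, 0.203, 0.172], 0.6)]
```

View pics/w10.png

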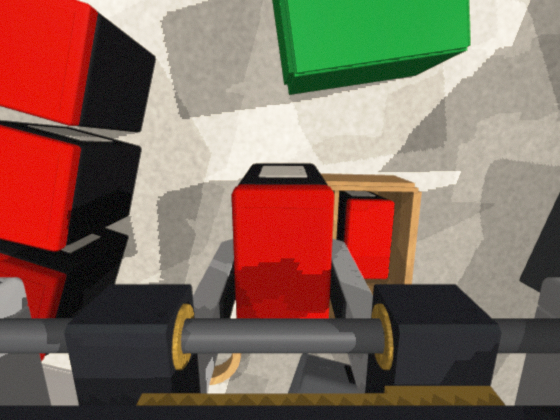

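View pics/s10.png

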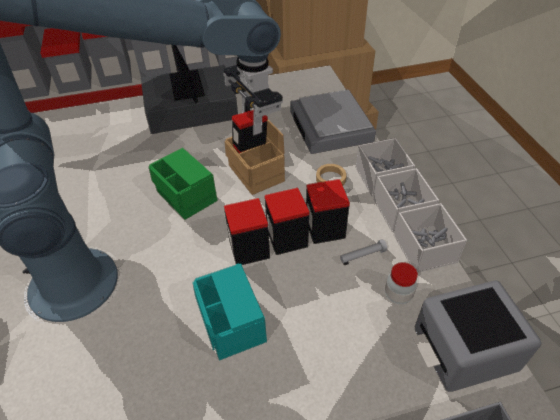

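The side picture shows the tub at (250,130) above the carton; the tool tilted about 4° on the way. I'll correct tilt and position while still high.

>>> {"name": "carry_out", "arguments": {"rows": [{"dp": [0.15,0.2,0],"angular": [-0.04,-0.25,-0.12]},{"dp": [0.15,0.2,0],"angular": [-0.04,-0.25,-0.12]},{"dp": [0.15,0.15,0],"angular": [-0.04,-0.25,-0.1]},{"dp": [0,0,0],"angular": [0,0,0]},{"dp": [0,0,0],"angular": [0,0,0]}]}}

```text
clock: 14.2
position: [0.5349, 0.2269, 0.2306]
eef_rot: [0.429, -0.56, 0.43, 0.563]
wrist_force: [-0.1, -0.0, -3.1]
gripper_width: 0.0458
```

```bash
cat > st.py <<'E'
from h import *
s=get_obs();p,R=tool(s); print(s['clock'],p.round(4),s['wrist_force'].round(1),'toolx',R[:,0].round(3),'jaw yaw',np.degrees(np.arctan2(R[1,2],R[0,2])).round(2),'jawz',R[2,2].round(3))
E
python3 st.py
```

```text
14.2 [0.5349 0.2269 0.2306] [-0.1 -0.  -3.1] toolx [-0.004  0.001 -1.   ] jaw yaw 105.22 jawz 0.002
```

```bash
cat > ov.py <<'E'
from h import *
import sys
tag=sys.argv[1]; s=get_obs();p,R=tool(s)
off=float(sys.argv[2]) if len(sys.argv)>2 else -.006; dz=-.017
yaw=np.arctan2(R[1,2],R[0,2])-np.pi/2
t=p+np.array([np.cos(yaw)*off,np.sin(yaw)*off,dz])
print('tub est',t.round(4),np.degrees(yaw).round(2))
out=[]
for c in ['side','wrist','top']:
    r=read_camera(c); im=cv2.resize(r['img'][:,:,::-1],None,fx=3,fy=3,interpolation=cv2.INTER_CUBIC).copy()
    def line(T,pts,col):
        q=proj(r,T(pts)); cv2.polylines(im,[(((q+.5)*3)*16).astype(int).reshape(-1,1,2)],True,col,1,cv2.LINE_AA,4)
    C=cart(.526,.265,np.radians(15.3)); a,b,z=.056,.076,.104
    line(C,[[a,b,z],[a,-b,z],[-a,-b,z],[-a,b,z]],(255,255,0))
    line(C,[[a,.074,z],[a,-.074,z],[a,-.074,z+.07],[a,.074,z+.07]],(0,255,0))
    K=cart(t[0],t[1],yaw); a,b=.041,.023
    for z in (t[2]+.045,t[2]-.045): line(K,[[a,b,z],[a,-b,z],[-a,-b,z],[-a,b,z]],(255,0,255))
    q=proj(r,t)[0]*3; x,y=q.astype(int); x0=max(0,min(x-200,im.shape[1]-400)); y0=max(0,min(y-200,im.shape[0]-450))
    if c!='top': out.append(im[y0:y0+450,x0:x0+400])
    for q in ['tub_center','pad','flap_edge']: print(c,q,[(np.round(l['point'],3).tolist(),round(l['score'],2)) for l in landmark_of(q,c)[:3] if l['point'][0]>.45])
cv2.imwrite(f'pics/{tag}.png',np.hstack(out))
E
python3 ov.py o1
```

```text
tub est [0.5291 0.2254 0.2136] 15.22
side tub_center [([0.53, 0.222, 0.215], 0.64)]
side pad []
side flap_edge []
wrist tub_center []
wrist pad []
wrist flap_edge []
top tub_center [([0.53, 0.223, 0.212], 0.61)]
top pad [([0.537, 0.225, 0.004], 0.76)]
top flap_edge []
```

View pics/o1.png

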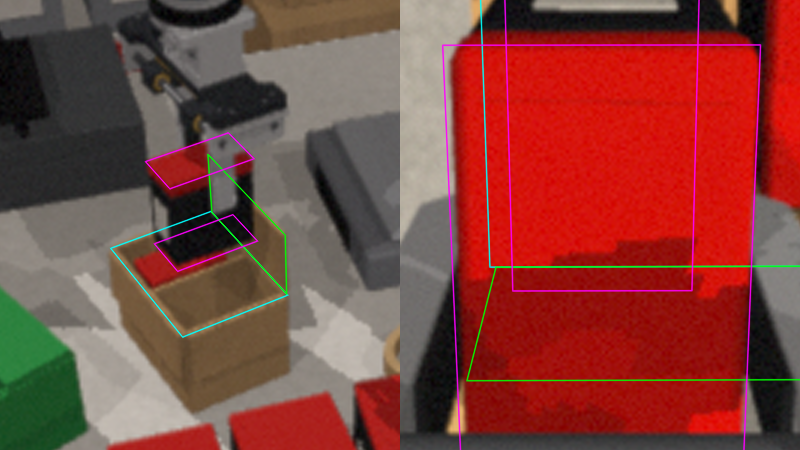

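>>> {"name": "carry_out", "arguments": {"rows": [{"dp": [0.08,0.05,-0.2],"angular": [0,0,0]},{"dp": [0.07,0.05,-0.3],"angular": [0,0,0]},{"dp": [0,0,-0.3],"angular": [0,0,0]},{"dp": [0,0,-0.2],"angular": [0,0,0]},{"dp": [0,0,0],"angular": [0,0,0]},{"dp": [0,0,0],"angular": [0,0,0]}]}}

```text
clock: 15.3
position: [0.5407, 0.231, 0.1846]
eef_rot: [0.428, -0.56, 0.431, 0.564]
wrist_force: [0.0, 1.3, -2.5]
gripper_width: 0.0457
```

```bash
python3 st.py
```

```text
15.3 [0.5407 0.231  0.1846] [ 0.   1.3 -2.5] toolx [-0.007  0.    -1.   ] jaw yaw 105.18 jawz 0.002
```

>>> {"name": "carry_out", "arguments": {"rows": [{"dp": [0,0,-0.08],"angular": [0,0,0]},{"dp": [0,0,0],"angular": [0,0,0]},{"dp": [0,0,0],"angular": [0,0,0]},{"dp": [0,0,0],"angular": [0,0,0]}]}}

```text
clock: 15.63
position: [0.5406, 0.2309, 0.1809]
eef_rot: [0.428, -0.56, 0.431, 0.564]
wrist_force: [-0.0, -0.2, -3.4]
gripper_width: 0.0457
```

```bash
python3 st.py; python3 ov.py o2
```

```text
15.6333 [0.5406 0.2309 0.1809] [-0.  -0.2 -3.4] toolx [-0.007  0.    -1.   ] jaw yaw 105.18 jawz 0.002
tub est [0.5348 0.2293 0.1639] 15.18
side tub_center [([0.536, 0.226, 0.167], 0.87)]
side pad []
side flap_edge [([0.58, 0.281, 0.176], 0.58)]
wrist tub_center []
wrist pad []
wrist flap_edge []
top tub_center [([0.533, 0.227, 0.164], 0.59), ([0.76, -0.244, -0.0], 0.5)]
top pad [([0.532, 0.224, 0.004], 0.5)]
top flap_edge []
```

View pics/o2.png

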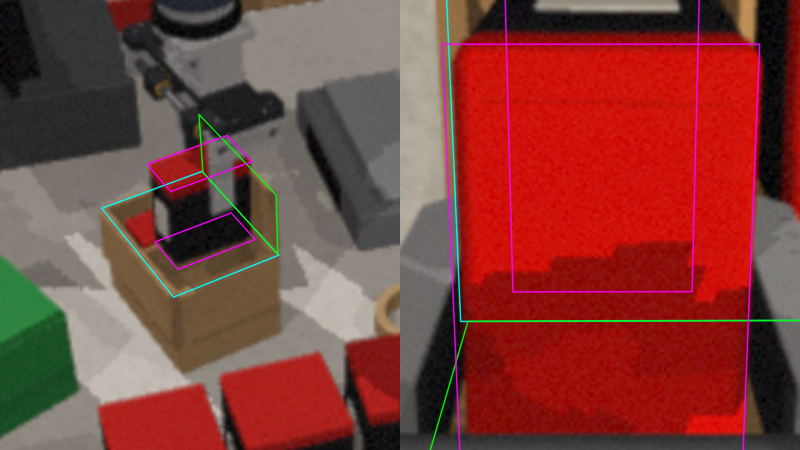

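Run:
```python
from h import *
r=save('wrist','w11.png'); 
im=cv2.imread('pics/w11.png')[100:340,80:480]; im=cv2.resize(im,(800,480),interpolation=cv2.INTER_CUBIC)
cv2.imwrite('pics/w11c.png',im)
# rim outer/near corner pixels predicted
C=cart(.526,.265,np.radians(15.3))
print(((proj(r,C([[-.056,-.076,.104],[-.056,.076,.104],[-.052,.072,.104],[-.052,-.072,.104],[-.052,.002,.104],[-.052,-.002,.104]]))-[80,100])*2).round(0))
```

```text
[[295.  85.]
 [706.  84.]
 [694.  95.]
 [306.  96.]
 [505.  96.]
 [495.  96.]]
```

View pics/w11c.png

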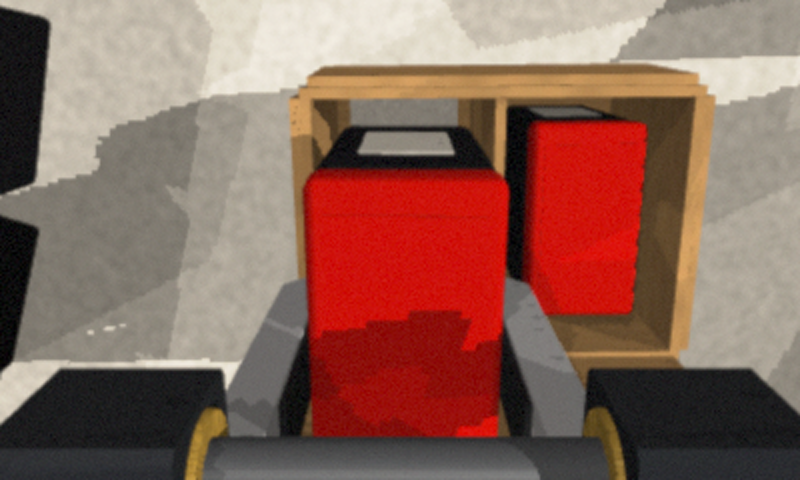

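The wrist picture matches the model: rim corners at crop (292,97) and (714,95) against the predicted 295 and 706, and the divider at 502 against 500. So the tub is centred within a few mm, square, and the flap is up. I'll let it settle and hand in.

>>> {"name": "carry_out", "arguments": {"rows": [{"dp": [0,0,0],"angular": [0,0,0]},{"dp": [0,0,0],"angular": [0,0,0]},{"dp": [0,0,0],"angular": [0,0,0]},{"dp": [0,0,0],"angular": [0,0,0]}]}}

```text
clock: 16.62
position: [0.5405, 0.2309, 0.1806]
eef_rot: [0.428, -0.559, 0.431, 0.564]
wrist_force: [-0.3, -0.2, -3.7]
gripper_width: 0.0459
```

```bash
python3 st.py; python3 -c "
from rig import *
print(close_job())"
```

```text
16.6167 [0.5405 0.2309 0.1806] [-0.3 -0.2 -3.7] toolx [-0.008  0.    -1.   ] jaw yaw 105.18 jawz 0.002
the job is handed in; nothing more can be done
None
```

I pushed the flap upright with the closed fingers, then gripped the lone oblong tub across its width. I carried it over the row of tall tubs and handed the job in at 16.6 s, still holding the tub above the empty pocket. No verdict is reported back.

**Last checks:**

| Check | Measured |
|---|---|
| Tub centre | about (0.535, 0.229, 0.164) m, so the underside is about 15 mm above the rim |
| Centring | within about 3 mm of the pocket centre worked out from the carton pose, which the last wrist picture matched to a few pixels |
| Square | within about 1° of the carton |
| Upright | tool tilt 0.008 rad |
| Grip | opening 45.9 mm, wrist load about 3.7 N, roughly the tub's weight; no sign of other contact |
| Flap | about 1.5 to 1.57 rad, from the free edge seen straight above the hinge |

**What disagreed or was not checked:**
- The camera's direct fixes on the pad scattered by up to about 10 mm (y from 0.221 to 0.235), so I placed the tub by the carton pose instead. The last top-camera fixes put the tub about 3 mm from the pad.
- The tool tilted about 4° and sagged to 0.229 m during the carry. I corrected both before lowering to the hover height.
- I did not measure the bystanders again at the end, though nothing appeared to touch them on the way.

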